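# Line up the drone's propellers with their arms

## Robot

A 6-joint arm with a two-finger parallel gripper is mounted at the origin on the work surface. World frame = base frame: x ahead of the robot, y to its left, z up, the work surface at z = 0. Lengths are in mm, angles in rad, forces in N, time in s.
With the tool pointing down it reaches from about 275 to 750 mm from the base axis. Payload 10.2 kg.
Tool frame: the origin (TCP) lies at the very end of the fingers, on their centre line; the grasp point (between the pads) lies 19 mm behind it (arm.grip_depth is the distance from the TCP to the grasp point, in mm); z points along the fingers, y is the direction in which the jaws open and shut (so a half turn about z gives the same grasp; the last joint's range is limited). The gripper opens to 88 mm and grips with 3 to 60 N. Pads are 18 mm wide; open, the fingers measure 123 mm over their backs; the gripper's body (75 mm by 187 mm) begins 45 mm behind the grasp point.
Start: joints at [0.992, 0.313, 1.498, -0, 1.331, -0.223], TCP at [182.892, 492.12, 238.72] pointing down, gripper open.
Joint ranges: [-2.94, 2.94], [-0.97, 2.17], [0.19, 2.56], [-1.23, 4.37], [0.02, 3.11], [-2.88, 2.88]. Speed limits (rad/s): [2.39, 2.39, 3.01, 3.14, 3.14, 3.14].

## Interface

Orientations are given as a unit quaternion [x, y, z, w].
In Python, from bench import status, imaging, job_done, arm gives the robot as it stands.
- The arm moves only by the shell command python3 -m handwheel 'ROWS' [FORCE]. ROWS is JSON, one flat list of numbers, 5 for each row, row after row: the finger opening in cm, from 0 to 8.81, then the shift along the world's x, y, z in cm, then the turn about the world's z in degrees. In form: [hand, x, y, z, twist, hand, x, y, z, twist, ...]. A call has 1 to 20 rows; each row shifts and turns the commanded pose from where the row before left it; what a row does not reach is not made up. A row lasts 1/10 s, in which the tool goes at most 50 mm and 8.59 degrees, less where a joint would pass 70% of its speed; a pose out of reach is approached as far as the arm can. A call with a gripper value outside its range is refused whole. The fingers move at their own pace and stop on an object; FORCE is the grip in N (left out, the last holds). Time passes only in rows, so rows that do not move let the fingers close. It gives the time, the measured TCP pose, the force and the opening at its end, in the units of the state.
- status.get_obs(): the state, without advancing time (a new reading comes with each control period).
- imaging.read_camera(name): name is "scene" or "side" or "wrist"; returns the picture (480x640x3 uint8, blue, green, red); there is no depth.
- imaging.get_calibration(name): a dict with "fx", "fy", "cx", "cy" (pixels), "R" (3x3) and "t" (3): a world point X has camera coordinates R X + t. Camera axes: x right, y down, z forward; pixel columns grow to the right and rows downward; lengths in mm; the calibration is good to about 2 mm. The wrist camera is an equidistant fisheye: a pixel r from the principal point sees the ray r / f radians off the axis. A picture is of the moment at which its call begins: read the wrist's pose just before it. get_calibration takes no time and is no camera call; for the wrist camera it gives the pose at the moment of the call.
- job_done(): hands the job in, once; it reports no verdict.
The state is a dict: "t": time; "q": joint angles; "qvel": joint speeds; "tau": joint torques, N m; "eef_pos": TCP position; "ee_rot": TCP orientation; "force": force on the tool from outside, world axes, zero at the start; "wrist_torque": the same for the moment, N m; "width": finger opening in mm.
Only numpy, scipy, OpenCV 4.12 (cv2) and the standard library are available. Lean on these libraries where they do the work, as an engineer would, in place of code of your own. Each camera call takes 0.05 s, during which the arm holds its last target. There are 200 camera calls.

## Task

The drone standing on the kitchen table is about to be packed: push the blades of its two fitted propellers (the ones on the two motors nearer the robot) round with a fingertip until each propeller lies in line with the drone arm that carries it, either way round. Push gently, since the blades are brittle; do not lift, tip or shove the drone from where it stands, and leave everything else on the table undisturbed.

Things in the scene. Friction and masses are not known exactly. Their poses are not given: they have to be found in the camera images.
- frame: Drone: loose black four-armed X frame, 0.5-0.75 kg, on four legs. Origin on the table under its centre, z up, x away from the robot within 20 deg. Arms at +-45 and +-135 deg from x, 16 mm wide, top 41 mm above the table; motors 29 mm across, top 62 mm, 150 mm from the centre. Middle body 124 (x) x 56 mm, top 64 mm. Motors at 135 (left) and -135 deg (right) carry propellers; the others are bare.
- hub_left (a point): Two-blade propeller, black plastic, 170 mm across, on the drone's near left motor (the one nearer the robot, on its left, +y, side). The point is on the spin axis, half-way up the blades, 68 mm above the table; x along a blade, z up. Each blade reaches 85 mm from the axis, is 14 mm wide, 4 mm thick; the nut on the hub tops out 80 mm above the table.
- hub_right (a point): Two-blade propeller, black plastic, 170 mm across, on the drone's near right motor (the one nearer the robot, on its right, -y, side). The point is on the spin axis, half-way up the blades, 68 mm above the table; x along a blade, z up. Same sizes as the left one.
- prop_left (a joint): Angle of the left propeller against its drone arm, rad, counter-clockwise from above: 0 or any multiple of pi is in line with the arm; at 0 the point's x axis points outwards along the arm. No stops; it stays where it is left; a friction torque of about 0.02 N m resists (0.3-0.5 N on a blade).
- prop_right (a joint): The same for the right propeller and its own arm.
- spare_prop: Bystander: spare black propeller lying on the table to the right of the drone, 170 mm across, 11 mm high; origin under its centre.
- tape: Bystander: black tape roll lying between the two fitted propellers, on the side nearer the robot, 64 mm across, 19 mm high; origin under its centre.
- jar: Bystander: clear jar 48 mm across, 70 mm high, standing to the left of the drone; origin under its centre.
- screwdriver: Bystander: screwdriver 180 mm long, lying farther right.
- bit_case: Bystander: flat metal bit case 150 x 55 x 18 mm, near right.
- screw_tray: Bystander: white open tray 90 x 70 x 30 mm, near left.
- carton: Bystander: cardboard carton 60 x 60 x 50 mm, left.

How it is judged:
By the outcome, as a careful person would: the job done as asked, in the order asked, and still so for the second after the job is handed in, with the robot touching nothing.
It also fails if it takes over 64 s, if anything falls off the work surface, if the arm or the gripper's body presses on something with over 40 N, if the wrist force passes 120 N, or if a joint passes its speed limit or range.

## Working session

There is one attempt and no reset: what is moved stays moved. The work goes in short steps, Python scripts to look and compute and a shell command to move; the robot and the scene stay as the last step left them, time stands still between calls to the robot, and variables do not carry over. Pictures are saved under pics/ and viewed, about 8 in all and at most 12, crops included, and the job is handed in when it is done.

```bash
mkdir -p pics; ls; python3 - <<'E'
from bench import status, imaging, arm
import cv2
o=status.get_obs();print({k:o[k] for k in('t','eef_pos','ee_rot','width','force')})
for n in('scene','side'):
    c=imaging.get_calibration(n);print(n,c)
    cv2.imwrite(f'pics/{n}0.png',imaging.read_camera(n))
E
```

```text
pics
{'t': 0.0, 'eef_pos': array([182.78020309, 491.88744544, 238.14364303]), 'ee_rot': array([ 1.76962415e-01,  9.84217385e-01, -6.17874343e-04, -2.44862780e-04]), 'width': 88.00177855900327, 'force': array([-0.43667614,  0.10547647, -0.02180408])}
scene {'fx': 503.1221946922615, 'fy': 503.1221946922615, 'cx': 306.53594706763545, 'cy': 237.40921741274525, 'R': array([[ 0.14644846,  0.9892098 , -0.0041023 ],
       [ 0.66767933, -0.1019054 , -0.73744125],
       [-0.72990216,  0.10525811, -0.67539882]]), 't': array([ -42.19104518, -302.36024542, 1613.3843586 ])}
side {'fx': 573.6929403519779, 'fy': 573.6929403519779, 'cx': 324.881190848846, 'cy': 234.5462608601102, 'R': array([[ 0.70163812, -0.71252913,  0.00248808],
       [-0.49062712, -0.48565421, -0.72348118],
       [ 0.51670976,  0.50640126, -0.69033962]]), 't': array([-401.65687439,  316.42398192, 1086.58965286])}
```

View pics/scene0.png

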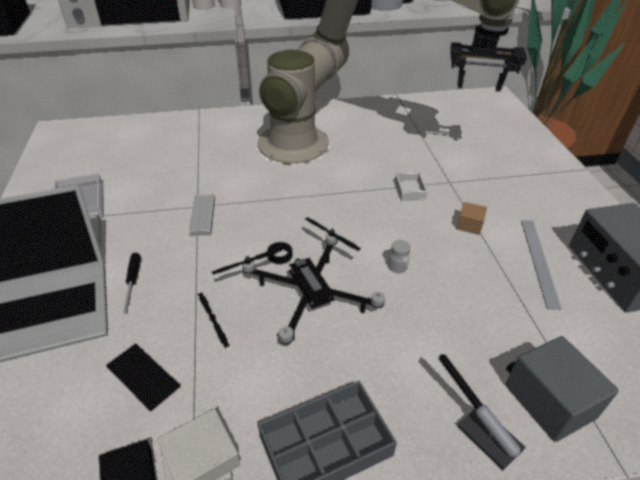

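View pics/side0.png

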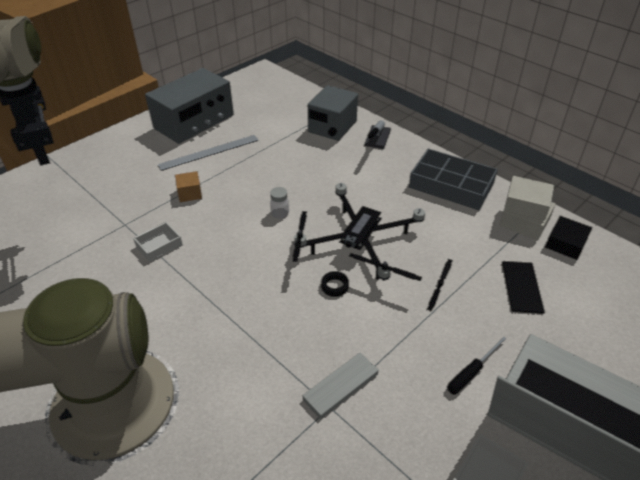

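The scene view shows the near left hub at about (331,240), with blade tips (307,220) and (359,248). The near right hub is at (249,268), with its outer tip at (213,272). The bare motors are at (378,299) and (286,335). The side view shows hubs at (301,243) and (384,271), and bare motors at (341,188) and (419,214).

```bash
cat > h.py <<'E'
import numpy as np
from bench import imaging
def ray(c,u,v,fish=False):
    d=np.array([(u-c['cx'])/c['fx'],(v-c['cy'])/c['fy'],1.])
    if fish:
        r=np.hypot(*d[:2]); d=np.array([*(d[:2]/max(r,1e-9)*np.sin(r)),np.cos(r)])
    R=np.array(c['R']);return -R.T@np.array(c['t']),R.T@d
def atz(c,u,v,z,fish=False):
    o,d=ray(c,u,v,fish);return o+d*(z-o[2])/d[2]
def proj(c,X,fish=False):
    p=np.array(c['R'])@np.asarray(X,float)+np.array(c['t'])
    if fish:
        r=np.hypot(p[0],p[1]);a=np.arctan2(r,p[2]);k=a/max(r,1e-9);x,y=p[0]*k,p[1]*k
    else: x,y=p[0]/p[2],p[1]/p[2]
    return c['cx']+c['fx']*x,c['cy']+c['fy']*y
E
python3 - <<'E'
from h import *
np.set_printoptions(precision=1,suppress=True)
P={'scene':dict(hl=(331,240,70),lt1=(307,220,68),lt2=(359,248,68),hr=(249,268,70),rt1=(213,272,68),fl=(378,299,58),fr=(286,335,58),tape=(280,253,10),jar=(399,264,0),sp1=(201,295,5),sp2=(227,345,5),tray=(410,188,10),body=(311,281,64)),
'side':dict(hl=(299,243,70),lt1=(303,213,68),lt2=(296,259,68),hr=(384,271,70),rt1=(420,277,68),rt2=(352,257,68),fl=(341,188,60),fr=(419,214,60),tape=(335,284,10),jar=(279,212,0),body=(361,229,64))}
for n in P:
    c=imaging.get_calibration(n);print(n)
    for k,v in P[n].items(): print(k,atz(c,*v)[:2])
E
```

```text
scene
hl [542.3  20.3]
lt1 [460.6 -24.1]
lt2 [576.5  79.3]
hr [ 604.3 -174.5]
rt1 [ 602.7 -253.2]
fl [723.7  87.3]
fr [ 786.5 -114.3]
tape [505.9 -97.6]
jar [576.6 182.4]
sp1 [ 609.  -288.2]
sp2 [ 754.1 -234.4]
tray [300.  293.2]
body [657.6 -44.7]
side
hl [495.8   7. ]
lt1 [574.7  76. ]
lt2 [457.9 -23.3]
hr [ 565.3 -185.6]
rt1 [ 607.7 -250.6]
rt2 [ 549.2 -106.9]
fl [715.   83.2]
fr [ 775.4 -119. ]
tape [ 503.  -100.3]
jar [585.9 179.4]
body [634.  -57.6]
```

Both cameras agree on the layout. The drone centre is at about (650,-48) with yaw of about 17.7°, which puts the left hub near (517,21) and the right hub near (581,-181). I'll move above and look from close by.

```bash
python3 -m handwheel '[0,1.6,-2.75,0,0, 0,1.6,-2.75,0,-2, 0,1.6,-2.75,0,-2, 0,1.6,-2.75,0,-2, 0,1.6,-2.75,0,-2, 0,1.6,-2.75,0,-2, 0,1.6,-2.75,0,-2, 0,1.6,-2.75,0,-2, 0,1.6,-2.75,0,-2, 0,1.6,-2.75,0,-2, 0,1.6,-2.75,0,-2, 0,1.6,-2.75,0,-2, 0,1.6,-2.75,0,-2, 0,1.6,-2.75,0,-2, 0,1.6,-2.75,0,-2, 0,1.6,-2.75,0,0, 0,1.6,-2.75,0,0, 0,1.6,-2.75,0,0, 0,1.6,-2.75,0,0, 0,1.6,-2.75,0,0]'; python3 -m handwheel '[0,0,0,0,0,0,0,0,0,0]'; python3 - <<'E'
from bench import status, imaging
import cv2,json
c=imaging.get_calibration('wrist')
im=imaging.read_camera('wrist')
json.dump({k:(v.tolist() if hasattr(v,'tolist') else v) for k,v in c.items()},open('w1.json','w'))
print(c); cv2.imwrite('pics/w1.png',im)
o=status.get_obs();print(o['eef_pos'],o['ee_rot'],o['q'])
E
```

```text
t: 2.1
eef_pos: [503.3, -59.1, 238.4]
ee_rot: [0.41, 0.912, -0.0, -0.0]
force: [-0.2, -0.5, 0.8]
width: 0.3
t: 2.3
eef_pos: [502.6, -57.8, 238.2]
ee_rot: [0.41, 0.912, 0.0, -0.001]
force: [0.2, -0.2, 0.1]
width: 0.6
{'fx': 371.64829954431775, 'fy': 371.64829954431775, 'cx': 322.7340104861765, 'cy': 233.57600009791156, 'R': array([[ 7.48641621e-01,  6.62974761e-01, -4.34639598e-04],
       [ 6.38360098e-01, -7.20669062e-01,  2.70430189e-01],
       [ 1.78975159e-01, -2.02732752e-01, -9.62739489e-01]]), 't': array([-338.3549039 , -400.1778635 ,  288.34160753])}
[502.44781295 -57.30859215 238.44414678] [ 4.09761026e-01  9.12192764e-01  6.12348403e-05 -5.08206327e-04] [-3.45721369e-01  2.71076175e-01  1.55431566e+00  2.06361794e-04
  1.31720491e+00 -1.07218531e+00]
```

View pics/w1.png

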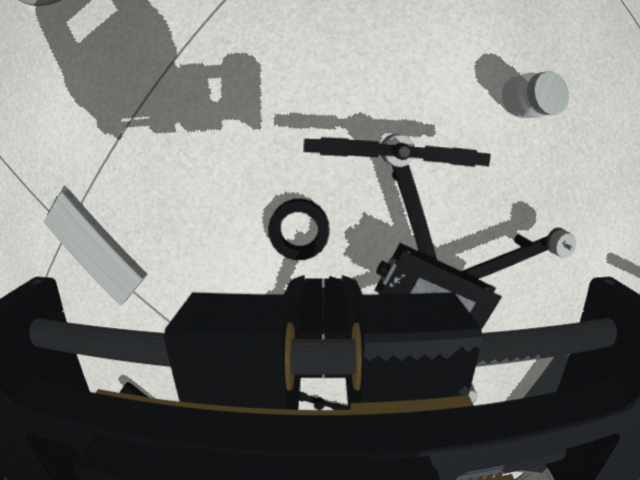

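The wrist view shows the left prop hub nut at (403,152), its tips at (305,145) and (489,159), and the far left motor at (564,243).

```bash
python3 - <<'E'
from h import *
import json
c=json.load(open('w1.json'))
for n,u,v,z in(('nut',404,152,79),('t1',305,145,68),('t2',489,159,68),('fl',564,244,62),('tape',298,229,19)):print(n,atz(c,u,v,z,True).round(1))
a=atz(c,305,145,68,True);b=atz(c,489,159,68,True);print(np.degrees(np.arctan2(*(b-a)[1::-1])),np.linalg.norm(b-a),(a+b)/2)
E
```

```text
nut [518.   27.5  79. ]
t1 [453.2 -24.1  68. ]
t2 [582.8  80.7  68. ]
fl [717.8  88.3  62. ]
tape [503.2 -96.   19. ]
38.96149100385566 166.58826547911184 [518.00872155  28.2909392   68.        ]
```

```bash
python3 -m handwheel '[0,-0.26,0.46,-2,0, 0,-0.26,0.46,-3,0, 0,-0.26,0.46,-3,-1, 0,-0.26,0.46,-3,-1, 0,-0.26,0.46,-3,-0.6, 0,0,0,-2,0, 0,0,0,-2,0, 0,0,0,0,0]'; cat >> h.py <<'E'
def arc(hub,r,phi,L,dphi,n,dL=0):
    """rows in cm/deg for a finger at (r,L) in the blade frame turning by dphi in n steps"""
    f=lambda p,l:np.array(hub)+r*np.array([np.cos(p),np.sin(p)])+l*np.array([-np.sin(p),np.cos(p)])
    P=[f(np.radians(phi+dphi*k/n),L+dL*k/n) for k in range(n+1)]
    print('start',P[0].round(1),'end',P[-1].round(1))
    for d in np.diff(P,axis=0)/10:print(f'0,{d[0]:.2f},{d[1]:.2f},0,{dphi/n:.1f},',end=' ')
    print()
E
python3 - <<'E'
from h import *
arc((518,28),62,-141,30,0,4,-13)
arc((518,28),62,-141,17,-57,19)
E
```

```text
t: 3.15
eef_pos: [488.3, -33.5, 57.1]
ee_rot: [0.43, 0.903, -0.0, -0.002]
force: [0.0, -0.3, 0.9]
width: 0.3
start [488.7 -34.3] end [480.5 -24.2]
0,-0.20,0.25,0,0.0, 0,-0.20,0.25,0,0.0, 0,-0.20,0.25,0,0.0, 0,-0.20,0.25,0,0.0, 
start [480.5 -24.2] end [453.8  31. ]
0,-0.27,0.20,0,-3.0, 0,-0.26,0.22,0,-3.0, 0,-0.25,0.23,0,-3.0, 0,-0.23,0.24,0,-3.0, 0,-0.22,0.25,0,-3.0, 0,-0.21,0.27,0,-3.0, 0,-0.19,0.28,0,-3.0, 0,-0.18,0.29,0,-3.0, 0,-0.16,0.29,0,-3.0, 0,-0.15,0.30,0,-3.0, 0,-0.13,0.31,0,-3.0, 0,-0.11,0.32,0,-3.0, 0,-0.10,0.32,0,-3.0, 0,-0.08,0.33,0,-3.0, 0,-0.06,0.33,0,-3.0, 0,-0.05,0.33,0,-3.0, 0,-0.03,0.34,0,-3.0, 0,-0.01,0.34,0,-3.0, 0,0.01,0.34,0,-3.0,
```

```bash
python3 -m handwheel '[0,-0.2,0.25,0,0, 0,-0.2,0.25,0,0, 0,-0.2,0.25,0,0, 0,-0.2,0.25,0,0]' ; python3 -m handwheel '[0,-0.27,0.20,0,-3, 0,-0.26,0.22,0,-3, 0,-0.25,0.23,0,-3, 0,-0.23,0.24,0,-3, 0,-0.22,0.25,0,-3, 0,-0.21,0.27,0,-3, 0,-0.19,0.28,0,-3, 0,-0.18,0.29,0,-3, 0,-0.16,0.29,0,-3, 0,-0.15,0.30,0,-3, 0,-0.13,0.31,0,-3, 0,-0.11,0.32,0,-3, 0,-0.10,0.32,0,-3, 0,-0.08,0.33,0,-3, 0,-0.06,0.33,0,-3, 0,-0.05,0.33,0,-3, 0,-0.03,0.34,0,-3, 0,-0.01,0.34,0,-3, 0,0.01,0.34,0,-3, 0,0,0,0,0]'; cat > look.py <<'E'
import sys,cv2,json
from bench import status,imaging
n=sys.argv[1]
o=status.get_obs();print(o['eef_pos'].round(1),o['ee_rot'].round(3))
for cam,tag in(('scene','s'),('side','d'),('wrist','w')):
    c=imaging.get_calibration(cam);im=imaging.read_camera(cam);cv2.imwrite(f'pics/{tag}{n}.png',im)
    json.dump({k:(v.tolist() if hasattr(v,'tolist') else v) for k,v in c.items()},open(f'{tag}{n}.json','w'))
E
python3 look.py 2
```

```text
t: 3.55
eef_pos: [481.9, -24.6, 59.4]
ee_rot: [0.43, 0.903, 0.0, 0.001]
force: [0.1, 0.1, -0.2]
width: 0.5
t: 5.55
eef_pos: [455.1, 30.8, 59.0]
ee_rot: [0.809, 0.588, 0.0, 0.0]
force: [-0.7, 0.7, -0.4]
width: 0.3
[455.1  30.8  59. ] [0.809 0.588 0.    0.   ]
```

View pics/w2.png

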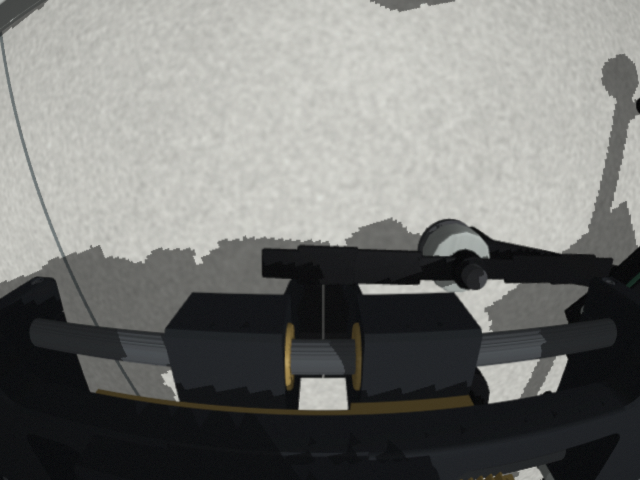

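The left blade lies against the finger. Its tips are at about (263,262) and (612,270), with the nut at (471,274).

```bash
python3 - <<'E'
from h import *
import json
c=json.load(open('w2.json'))
a=atz(c,263,262,68,True);b=atz(c,612,270,68,True);n=atz(c,471,274,80,True)
print(a,b,n,np.degrees(np.arctan2(*(a-b)[1::-1])),np.linalg.norm(b-a),(a+b)/2)
for p in((263,249),(263,277)):print(atz(c,*p,69,True))
E
```

```text
[438.90655437  55.9671091   68.        ] [599.65673639  -3.95817448  68.        ] [515.9145236   29.89866638  80.        ] 159.55529097452023 171.55658142413048 [519.28164538  26.00446731  68.        ]
[441.11516138  61.346446    69.        ]
[436.86828343  50.23967386  69.        ]
```

```bash
python3 - <<'E'
import cv2
a=cv2.imread('pics/s2.png')[200:360,190:410];b=cv2.imread('pics/d2.png')[165:305,260:450]
cv2.imwrite('pics/c2.png',cv2.vconcat([cv2.resize(a,(560,407),interpolation=2)[:300],cv2.resize(b,(560,412),interpolation=2)[:300]]))
E
```

```text
(no output)
```

View pics/c2.png

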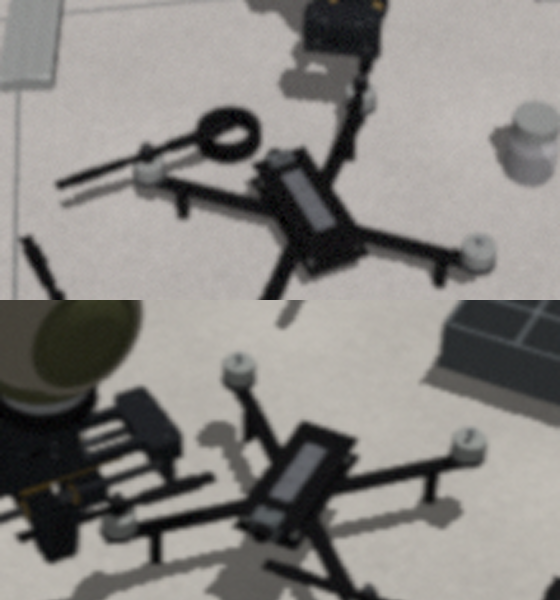

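The blade is at about 159.5° and the arm line is at about 151.9°, so it needs roughly 7.5° more.

```bash
python3 - <<'E'
from h import *
arc((518,28),62,-198,17,-7.5,3)
E
```

```text
start [453.8  31. ] end [454.7  39.3]
0,0.02,0.28,0,-2.5, 0,0.03,0.28,0,-2.5, 0,0.04,0.28,0,-2.5,
```

```bash
python3 -m handwheel '[0,0.02,0.28,0,-2.5, 0,0.03,0.28,0,-2.5, 0,0.04,0.28,0,-2.5, 0,0,0,0,0, 0,0,0,0,0]'; python3 -m handwheel '[0,-0.4,-0.9,0,0, 0,-0.4,-0.9,0,0, 0,-0.4,-0.9,0,0, 0,0,-1,4,0, 0,2,-2,5,0, 0,3,-3,5,0, 0,3,-3,4,0, 0,3,-2,1,0, 0,0,0,0,0, 0,0,0,0,0]'; python3 look.py 3
```

```text
t: 6.2
eef_pos: [456.0, 38.7, 58.8]
ee_rot: [0.845, 0.534, 0.0, 0.0]
force: [-0.7, 0.2, 0.6]
width: 0.5
t: 7.2
eef_pos: [539.5, -84.9, 224.0]
ee_rot: [0.846, 0.533, -0.0, -0.001]
force: [-0.5, -0.4, -0.3]
width: 0.4
[539.5 -84.9 224. ] [ 0.846  0.533 -0.    -0.001]
```

View pics/w3.png

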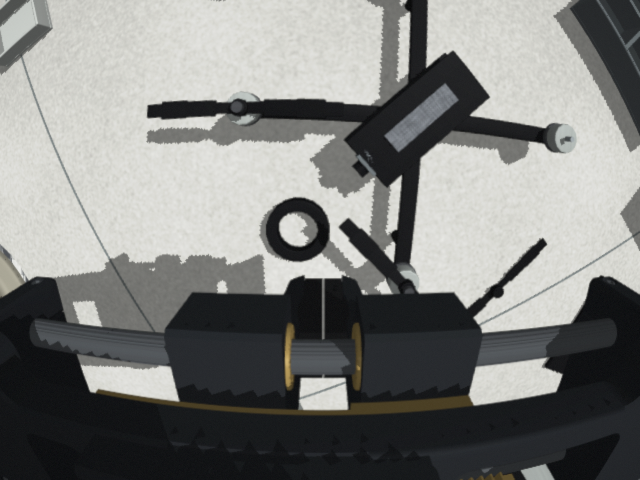

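The blade now overlaps the arm in view: outer tip (148,111), nut (238,107), far right motor (564,139). The right prop's inner tip is at (346,224) and its hub at about (409,287).

```bash
python3 - <<'E'
from h import *
import json
c=json.load(open('w3.json'))
ang=lambda a,b:np.degrees(np.arctan2(*(a-b)[1::-1])).round(1)
t=atz(c,148,111,68,True);n=atz(c,238,106,80,True);m=atz(c,243,109,62,True);fr=atz(c,564,139,63,True)
print(t,n,m,fr,'blade',ang(t,n),ang(t,m),'arm',ang(m,fr),ang(n,fr),np.linalg.norm(m-fr))
it=atz(c,346,224,68,True);hr=atz(c,409,287,80,True);print(it,hr,ang(it,hr))
E
python3 - <<'E'
import cv2
a=cv2.imread('pics/w3.png')[70:150,130:390];cv2.imwrite('pics/w3c.png',cv2.resize(a,None,fx=3,fy=3,interpolation=2))
E
```

```text
[443.52517641  66.58160267  68.        ] [518.86474494  27.38623375  80.        ] [518.3638801   26.04193136  62.        ] [ 779.59808612 -113.70205531   63.        ] blade 152.5 151.6 arm 151.9 151.6 296.26456454912255
[553.89642702 -98.89685249  68.        ] [ 581.0682104  -170.97967726   80.        ] 110.7
```

View pics/w3c.png

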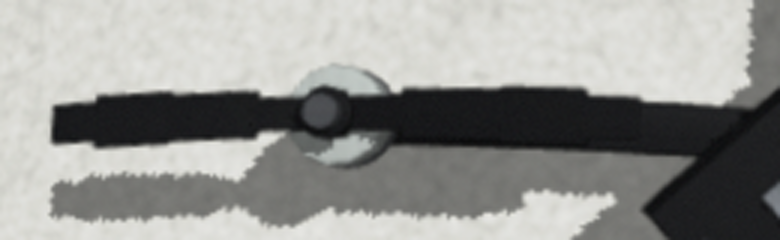

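```bash
python3 - <<'E'
from h import *
import json
c=json.load(open('w3.json'))
ang=lambda a,b:np.degrees(np.arctan2(*(a-b)[1::-1])).round(1)
for p,q in(((97,95),(585,92)),((53,107),(640,97))):
    f=lambda p:atz(c,130+p[0]/3,70+p[1]/3,70,True)
    print(f(p),f(q),ang(f(p),f(q)),np.linalg.norm(f(p)-f(q)))
arc((580,-174),62,-69,30,0,4,-13)
arc((580,-174),62,-69,17,-42,14)
E
python3 -m handwheel '[0,1.5,-2.2,0,-5, 0,1.5,-2.3,0,-6, 0,1.5,-2.3,0,-8, 0,1.5,-2.3,0,-8, 0,1.5,-2.3,0,-8, 0,1.55,-2.2,0,-8, 0,0,0,-3,0, 0,0,0,-4,0, 0,0,0,-4,0, 0,0,0,-3,0, 0,0,0,-2.5,0, 0,0,0,0,0]'
```

```text
[460.0675323   66.00797842  70.        ] [581.8343232    0.96629886  70.        ] 151.9 138.0491631496021
[446.18757446  70.36375247  70.        ] [594.48501396  -6.46559599  70.        ] 152.6 167.01760191165363
start [ 630.2 -221.1] end [ 618.1 -225.8]
0,-0.30,-0.12,0,0.0, 0,-0.30,-0.12,0,0.0, 0,-0.30,-0.12,0,0.0, 0,-0.30,-0.12,0,0.0, 
start [ 618.1 -225.8] end [ 573.7 -238. ]
0,-0.28,-0.19,0,-3.0, 0,-0.29,-0.18,0,-3.0, 0,-0.29,-0.16,0,-3.0, 0,-0.30,-0.15,0,-3.0, 0,-0.31,-0.13,0,-3.0, 0,-0.32,-0.11,0,-3.0, 0,-0.32,-0.10,0,-3.0, 0,-0.33,-0.08,0,-3.0, 0,-0.33,-0.06,0,-3.0, 0,-0.33,-0.05,0,-3.0, 0,-0.34,-0.03,0,-3.0, 0,-0.34,-0.01,0,-3.0, 0,-0.34,0.01,0,-3.0, 0,-0.34,0.02,0,-3.0, 
t: 8.55
eef_pos: [628.4, -218.7, 56.0]
ee_rot: [0.982, 0.187, -0.003, -0.002]
force: [-0.1, 1.3, 0.1]
width: 0.8
```

Left blade: 151.9–152.6° against an arm at 151.9°, so it is aligned. Next is the right one.

```bash
python3 -m handwheel '[0,-0.3,-0.12,0,0, 0,-0.3,-0.12,0,0, 0,-0.3,-0.12,0,0, 0,-0.3,-0.12,0,0]'; python3 -m handwheel '[0,-0.28,-0.19,0,-3, 0,-0.29,-0.18,0,-3, 0,-0.29,-0.16,0,-3, 0,-0.30,-0.15,0,-3, 0,-0.31,-0.13,0,-3, 0,-0.32,-0.11,0,-3, 0,-0.32,-0.10,0,-3, 0,-0.33,-0.08,0,-3, 0,-0.33,-0.06,0,-3, 0,-0.33,-0.05,0,-3, 0,-0.34,-0.03,0,-3, 0,-0.34,-0.01,0,-3, 0,-0.34,0.01,0,-3, 0,-0.34,0.02,0,-3, 0,0,0,0,0]'; python3 look.py 4
```

```text
t: 8.95
eef_pos: [618.5, -225.3, 60.7]
ee_rot: [0.982, 0.187, 0.001, 0.001]
force: [0.0, 0.2, -0.6]
width: 0.5
t: 10.45
eef_pos: [573.7, -237.4, 60.2]
ee_rot: [0.984, -0.178, 0.0, 0.0]
force: [-0.6, 0.8, 0.7]
width: 0.3
[ 573.7 -237.4   60.2] [ 0.984 -0.178  0.     0.   ]
```

View pics/w4.png

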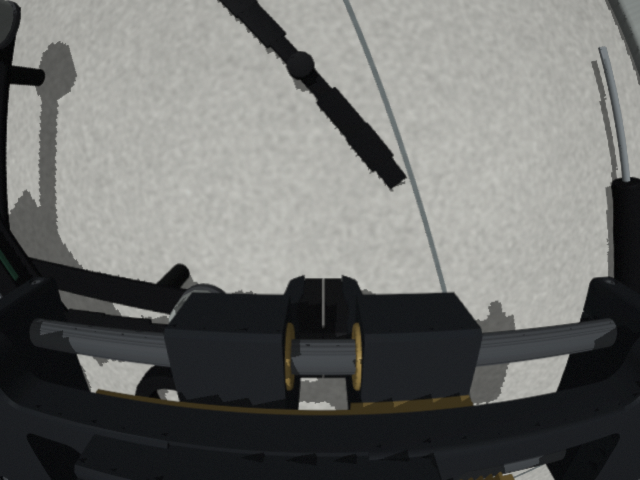

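```bash
python3 -m handwheel '[0,-0.34,0.04,0,-2, 0,-0.34,0.05,0,-2, 0,0,0,0,0, 0,0,0,0,0]'; python3 -m handwheel '[0,0.9,-0.4,0,0, 0,0.9,-0.4,0,0, 0,0.9,-0.4,0,0, 0,0,0,4,0, 0,0,0,4,0, 0,-2,2,4,0, 0,-3,3,4,0, 0,-4,4,0.5,0, 0,-4,4,0,0, 0,0,0,0,0, 0,0,0,0,0]'; python3 look.py 5
```

```text
t: 11.0
eef_pos: [567.2, -236.3, 59.7]
ee_rot: [0.977, -0.211, 0.0, 0.0]
force: [0.6, -0.8, -0.7]
width: 0.6
t: 12.1
eef_pos: [478.0, -131.8, 219.1]
ee_rot: [0.977, -0.211, 0.001, 0.0]
force: [0.2, -0.5, 0.3]
width: 0.3
[ 478.  -131.8  219.1] [ 0.977 -0.211  0.001  0.   ]
```

View pics/w5.png

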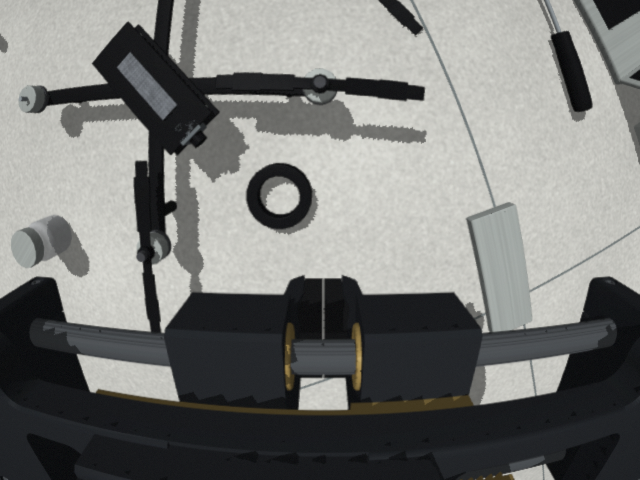

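Both propellers are visible here. Right prop: nut (320,82), outer tip (424,93). Far left motor (33,99). Left prop: nut (146,254), tips (141,162) and (156,330).

```bash
python3 - <<'E'
from h import *
import json,cv2
c=json.load(open('w5.json'))
ang=lambda a,b:np.degrees(np.arctan2(*(a-b)[1::-1])).round(1)
A=lambda u,v,z:atz(c,u,v,z,True)
t=A(424,93,68);n=A(320,82,80);m=A(319,86,62);fl=A(33,99,60)
print(t,n,m,fl,'blade',ang(t,n),ang(t,m),'arm',ang(n,fl),ang(m,fl))
lt=A(156,330,68);li=A(141,162,68);ln=A(146,254,80);print('left',ang(lt,li),np.linalg.norm(lt-li),ln,'yaw from hubs',ang(ln,n)-90)
a=cv2.imread('pics/w5.png')[55:125,190:440];cv2.imwrite('pics/w5c.png',cv2.resize(a,None,fx=3,fy=3,interpolation=2))
E
```

```text
[ 539.8929344  -250.07267695   68.        ] [ 578.76414423 -175.72997714   80.        ] [ 578.32639859 -174.50561467   62.        ] [715.84647367  82.89579809  60.        ] blade -117.6 -117.0 arm -117.9 -118.1
left 152.5 164.6060973314373 [517.32489548  21.31740558  80.        ] yaw from hubs 17.299999999999997
```

View pics/w5c.png

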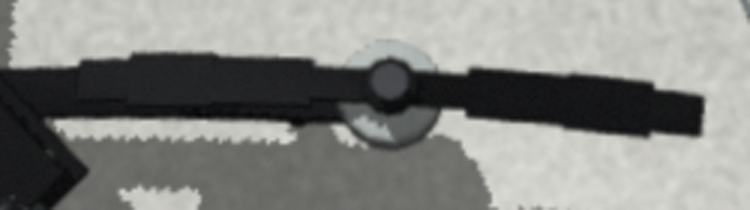

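```bash
python3 - <<'E'
from h import *
import json
c=json.load(open('w5.json'))
ang=lambda a,b:np.degrees(np.arctan2(*(a-b)[1::-1])).round(2)
f=lambda p,z=70:atz(c,190+p[0]/3,55+p[1]/3,z,True)
for p,q in(((652,83),(131,54)),((704,95),(80,60)),((650,136),(130,102)),((704,135),(80,98))):print(ang(f(p),f(q)),np.linalg.norm(f(p)-f(q)))
E
```

```text
-117.93 138.49240998878128
-117.95 167.1843931827288
-118.47 138.36060955413475
-118.1 167.27093931148718
```

```bash
python3 -c "
from bench import job_done,status
print(job_done(),status.get_obs()['t'])"
```

```text
the job is handed in; nothing more can be done
the job is handed in; nothing more can be done
```

I turned both fitted propellers into line with their drone arms and handed the job in at about 12 s of the 64 s allowed. Each was pushed round with the closed fingertips against one blade, from a single side. I then backed off and lifted clear.

| Propeller | Turned | Blade angle | Arm angle |
|---|---|---|---|
| Left | about 67° clockwise | 151.9–152.6° | about 151.9° |
| Right | about 49° clockwise | -117.9 to -118.5° | about -118° |

- **Alignment:** these come from the last wrist pictures, and the edge measurements put both propellers within about 1° of their arms. A rougher reading of the right one, taken from its tip and nut, gave -117.0 to -117.6°.
- **Drone position:** the drone does not appear to have moved. Two readings of the left hub differed by about 6 mm sideways and two of the far left motor by about 5 mm. I put that down to camera error, because the drone's yaw stayed at about 17°.
- **Forces and surroundings:** the wrist force read at the end of each pushing move stayed near 1 N, which is about the noise level. I saw no sign that anything else on the table had moved, but I did not measure every object again.

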